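Stow the eyepiece, sound out the loose stand bolt and hold its cap open

ROBOT

A 6-joint arm with a two-finger parallel gripper is mounted at the origin on the work surface. World frame = base frame: x ahead of the robot, y to its left, z up, the work surface at z = 0. Lengths are in m, angles in degrees, forces in N, time in s.
With the tool pointing down it reaches from about 0.275 to 0.825 m from the base axis. Payload 5.2 kg.
Tool frame: the origin (TCP) lies on the centre line of the jaws, within the pads' length; the fingertips stand 8 mm ahead of it and the grasp point (between the pads) lies 11 mm behind it; z points along the fingers, y is the line along which they close (so a half turn about z gives the same grasp; the last joint's range is limited). The gripper opens to 93 mm and grips with 3 to 60 N. Pads are 15 mm wide; open, the fingers measure 128 mm over their backs; the gripper's body (75 mm by 188 mm) begins 65 mm behind the grasp point.
Start: joints at [-11.62, 14.817, 87.949, -0, 77.235, -11.62], TCP at [0.55, 0, 0.227] pointing down, gripper open.
Joint ranges: [-179.93, 179.93], [-52.35, 119.4], [10.71, 147.94], [-69.91, 249.91], [12.55, 155.21], [-178.61, 178.61]. Speed limits (degrees/s): [147.25, 147.25, 180, 180, 180, 180].

INTERFACE

Orientations are given as [roll, pitch, yaw] about the fixed x, y, z axes, in that order (R = Rz(yaw) Ry(pitch) Rx(roll)).
In Python, from bench import state, camera, calibration, hand_in, spot_in gives the robot as it stands.
- The arm moves only by the tool arm_command, never from a script. Its argument "steps" is a list of rows, each a list of 3 entries, a list of its own where there are three numbers: the shift along the tool's x, y, z in m, then the turn, a rotation vector about the tool's x, y, z in degrees, then the opening, from -1 (shut) to 1 (fully open), so that 0 is half open. In form: [[[x, y, z], [wx, wy, wz], grip], ...]. A call has exactly 5 rows; each row shifts and turns the commanded pose from where the row before left it, along the tool's axes as they then stand; what a row does not reach is not made up. A row lasts 1/12 s, in which the tool goes at most 41.7 mm and 7.16 degrees, less where a joint would pass 70% of its speed; a pose out of reach is approached as far as the arm can. A call with a gripper value outside its range is refused whole. The fingers move at their own pace and stop on an object; "newtons" is the grip in N (left out, the last holds). Time passes only in rows, so rows that do not move let the fingers close, or fill a call up. It gives the time, the measured TCP pose, the force, the opening and the grip force at its end, in the units of the state.
- state(): the state, without advancing time (a new reading comes with each control period).
- camera(name): name is "scene" or "side" or "wrist"; returns the picture (384x512x3 uint8, blue, green, red); there is no depth.
- calibration(name): a dict with "fovy" (degrees; the focal length in pixels is half the picture's height over the tangent of half this angle, whatever the lens; pixels are square), "cx", "cy" (the principal point, pixels), "origin" and "attitude" of the camera in the world. Camera axes: x right, y down, z forward; pixel columns grow to the right and rows downward; lengths in m; the calibration is good to about 2 mm. A picture is of the moment at which its call begins: read the wrist's pose just before it. calibration takes no time and is no camera call; for the wrist camera it gives the pose at the moment of the call.
- hand_in(): hands the job in; it is judged then, once.
Trained networks look in the newest picture that a camera, given by its name, has taken for a name from the list of things; names that differ only in an ending like _2 or _b are one class to them, and where a whole thing is asked for, a point or a joint stands for the part that bears it (a point fixed in the world has none). Each returns a list of dicts, best first, with "confidence" (0 to 1); they miss things now and then, are a little off and sometimes report something else, mostly with a low value. They report only what shows in the picture. A call takes as long as a camera call.
- spot_in(label, camera): "location" ([x, y, z] in m, in world coordinates, good to about 4 mm: the middle of the surface that is visible of it).
The state is a dict: "t": time; "joint_positions": joint angles; "qd": joint speeds; "effort": joint torques, N m; "eef_pos": TCP position; "ee_rot": TCP orientation; "force": force on the tool from outside, world axes, zero at the start; "wrist_torque": the same for the moment, N m; "grip_width": opening from 0.0 (shut) to 1.0 (fully open); "gripper_force": force on a finger pad.
Only numpy, scipy, OpenCV 4.12 (cv2) and the standard library are available. Lean on these libraries where they do the work, as an engineer would, in place of code of your own. Each camera call takes 0.05 s, during which the arm holds its last target. There are 200 camera calls.

TASK

Get the microscope stand ready for tightening: set the loose black eyepiece down in the stand's open drawer, let go of it and slide the drawer fully shut. Then tap the heads of the three mounting bolts with the fingertips, one after the other from the left one to the right one as the robot sees them, to find the loose bolt, the one that sinks under the tap. Lift only that bolt's sprung cap, by the upright fin at its front, at least 45 degrees open and finish still holding it open (it snaps shut if let go) so that a colleague can reach the bolt; leave the other caps shut and everything else where it stands.

Things in the scene. Friction and masses are not known exactly. Their poses are not given: they have to be found in the camera images.
- stand: White microscope stand, fixed: drawer base 180 (x) x 280 x 70 mm high; on it a grey block at x -40 to +90 mm, 260 mm wide, top 115 mm above the table; a 38 mm column stub on the block at (64, 0) mm, top 160 mm up. Origin: centre of underside, on the table. -x faces the robot (drawer side), +y is left as the robot sees it. Yaw within 0.2 rad.
- drawer (a joint): How far the stand's only drawer is open, m: 0 is fully shut, it starts 0.09 to 0.11 open and its stop is at 0.12. It slides along the stand's x axis, opening towards -x; about 2 N moves it and it stays where it is left. Push it shut by its handle or front.
- drawer_floor (a point): Centre of the drawer's inner floor, 12 mm above the table, axes as the stand's; at stand x = -10 mm - D (D: opening). Tray 142 (x) x 162 (y) mm inside, walls 4 mm, rim 58 mm and front panel top 62 mm above the table. From above it is open only in front of the stand: stand x from -81 mm - D to -90 mm; keep clear of the cap fins, whose fronts are at stand x -72 mm.
- drawer_handle (a point): Middle of the drawer's bar handle: a level steel bar 10 mm thick and 80 mm long along the stand's y, 38 mm above the table, its centre line 22 mm out from the front panel. With the drawer open by D it lies at stand x = -115 mm - D.
- eyepiece: Loose black round eyepiece standing upright on the table, 40 mm tall: lower barrel 29 mm across up to 22 mm, widest 36 mm across between 26 and 36 mm high, 80 g (varies). Origin: centre of its underside, z along its axis. Stands left or right of the stand, nearer to the robot.
- bolt_left: The left mounting bolt (stand x -10, y 90 mm): steel head 16 mm across, up through the hole of its cap. Origin: centre of the head's flat top, at the start 137.5 mm above the table and 15.5 mm above the cap's face. A sound bolt moves under 1 mm when tapped; the loose one (any of the three, looks the same before) sinks 6 mm under 2 N or more and stays down.
- bolt_middle: The middle mounting bolt (stand x -10, y 0 mm): steel head 16 mm across, up through the hole of its cap. Origin: centre of the head's flat top, at the start 137.5 mm above the table and 15.5 mm above the cap's face. A sound bolt moves under 1 mm when tapped; the loose one (any of the three, looks the same before) sinks 6 mm under 2 N or more and stays down.
- bolt_right: The right mounting bolt (stand x -10, y -90 mm): steel head 16 mm across, up through the hole of its cap. Origin: centre of the head's flat top, at the start 137.5 mm above the table and 15.5 mm above the cap's face. A sound bolt moves under 1 mm when tapped; the loose one (any of the three, looks the same before) sinks 6 mm under 2 N or more and stays down.
- cap_left: White cap round the left bolt: plate 50 x 50 x 5 mm with a hole, a 12 mm wide tongue to -x and a fin at its end. Origin: on its hinge, stand (20, 90) mm, 119.5 mm above the table, mid-thickness. Hinge along stand y. Shut, its z is up and -x points to the fin; opening swings the fin up and back to +x, z tilts by that angle (stop 1.3 rad). Sprung: 1 to 2 N at the fin holds it.
- fin_left (a point): Middle of the top of the left cap's upright fin: 12 mm wide along the hinge, 14 mm long, 26 mm tall above the tongue; 85 mm from the hinge axis and 28.5 mm above it when shut (148 mm above the table, stand x -65 mm). In front of the block, free beside and below down to 70 mm; fins are 90 mm apart. Pinch it from above across the 12 mm; it turns between the pads as the cap swings.
- cap_middle: White cap round the middle bolt: plate 50 x 50 x 5 mm with a hole, a 12 mm wide tongue to -x and a fin at its end. Origin: on its hinge, stand (20, 0) mm, 119.5 mm above the table, mid-thickness. Hinge along stand y. Shut, its z is up and -x points to the fin; opening swings the fin up and back to +x, z tilts by that angle (stop 1.3 rad). Sprung: 1 to 2 N at the fin holds it.
- fin_middle (a point): Middle of the top of the middle cap's upright fin: 12 mm wide along the hinge, 14 mm long, 26 mm tall above the tongue; 85 mm from the hinge axis and 28.5 mm above it when shut (148 mm above the table, stand x -65 mm). In front of the block, free beside and below down to 70 mm; fins are 90 mm apart. Pinch it from above across the 12 mm; it turns between the pads as the cap swings.
- cap_right: White cap round the right bolt: plate 50 x 50 x 5 mm with a hole, a 12 mm wide tongue to -x and a fin at its end. Origin: on its hinge, stand (20, -90) mm, 119.5 mm above the table, mid-thickness. Hinge along stand y. Shut, its z is up and -x points to the fin; opening swings the fin up and back to +x, z tilts by that angle (stop 1.3 rad). Sprung: 1 to 2 N at the fin holds it.
- fin_right (a point): Middle of the top of the right cap's upright fin: 12 mm wide along the hinge, 14 mm long, 26 mm tall above the tongue; 85 mm from the hinge axis and 28.5 mm above it when shut (148 mm above the table, stand x -65 mm). In front of the block, free beside and below down to 70 mm; fins are 90 mm apart. Pinch it from above across the 12 mm; it turns between the pads as the cap swings.
- jar_low: Amber specimen jar with a red lid, 44 mm across, 55 mm tall. Origin: centre of its underside. A bystander, not to be disturbed.
- jar_tall: Clear specimen jar with a red lid, 48 mm across, 85 mm tall. Origin: centre of its underside. A bystander, not to be disturbed.
- petri_dish: Shallow glass dish, 90 mm across, 16 mm high. Origin: centre of its underside. A bystander, not to be disturbed.
- slide_box: Black box of slides, 90 x 60 x 35 mm. Origin: centre of its underside. A bystander, not to be disturbed.
- screwdriver: Screwdriver, 170 mm long, lying on the table. Origin: middle of its length, along its x. A bystander, not to be disturbed.
- objective: Brass microscope objective, 28 mm across, 36 mm tall, standing on the mounting block near a rear corner. Origin: centre of its underside. A bystander, not to be disturbed.

How it is judged (in metres and radians):
On the way, in this order (a step that is already met when the one before it is completed fails the run):
1. the eyepiece is in the drawer and let go (x of eyepiece in the frame of drawer_floor between -0.08 and 0.08 m and y of eyepiece in the frame of drawer_floor between -0.085 and 0.085 m and z of eyepiece in the frame of drawer_floor between -0.005 and 0.025 m and contact force between the fingers and eyepiece below 0.1 N), for 0.2 s.
2. the drawer is shut with the eyepiece in it (all of step 1 and value of joint drawer below 0.006 m), for 0.2 s.
3. the left bolt's head is tapped with the fingers (over 1.5 N) (contact force between the fingers and bolt_left above 1.5 N).
4. the middle bolt's head is tapped with the fingers (over 1.5 N) (contact force between the fingers and bolt_middle above 1.5 N).
5. the right bolt's head is tapped with the fingers (over 1.5 N) (contact force between the fingers and bolt_right above 1.5 N).
6. the cap of the bolt that sank is lifted by at least 40 degrees and held by the fingers (((distance of bolt_left from where it was at the start of the episode above 0.003 m and angle between cap_left's own z axis and vertical above 0.7 rad and contact force between the fingers and cap_left above 0.3 N) or (distance of bolt_middle from where it was at the start of the episode above 0.003 m and angle between cap_middle's own z axis and vertical above 0.7 rad and contact force between the fingers and cap_middle above 0.3 N) or (distance of bolt_right from where it was at the start of the episode above 0.003 m and angle between cap_right's own z axis and vertical above 0.7 rad and contact force between the fingers and cap_right above 0.3 N))), for 0.2 s.
At the end, for the whole second after the job is handed in: The fingers hold the cap of the bolt that sank (by over 3 mm) tilted open by more than 0.7 rad (40 degrees), pressing on it with over 0.3 N; the other two caps are shut (within 0.15 rad); the drawer is within 6 mm of fully shut with the eyepiece, upright or lying, inside it and not touched (all of step 2 and ((distance of bolt_left from where it was at the start of the episode above 0.003 m and angle between cap_left's own z axis and vertical above 0.7 rad and contact force between the fingers and cap_left above 0.3 N and angle between each of cap_middle, cap_right's own z axis and vertical below 0.15 rad) or (distance of bolt_middle from where it was at the start of the episode above 0.003 m and angle between cap_middle's own z axis and vertical above 0.7 rad and contact force between the fingers and cap_middle above 0.3 N and angle between each of cap_left, cap_right's own z axis and vertical below 0.15 rad) or (distance of bolt_right from where it was at the start of the episode above 0.003 m and angle between cap_right's own z axis and vertical above 0.7 rad and contact force between the fingers and cap_right above 0.3 N and angle between each of cap_left, cap_middle's own z axis and vertical below 0.15 rad))); the arm keeps its last pose, push and grip.
It fails at once if a cap is lifted over 0.35 rad though its bolt has not sunk ((angle between cap_left's own z axis and vertical above 0.35 rad and distance of bolt_left from where it was at the start of the episode below 0.003 m) or (angle between cap_middle's own z axis and vertical above 0.35 rad and distance of bolt_middle from where it was at the start of the episode below 0.003 m) or (angle between cap_right's own z axis and vertical above 0.35 rad and distance of bolt_right from where it was at the start of the episode below 0.003 m)).
It fails at once if a bystander is moved by more than 30 mm (distance of any of jar_low, jar_tall, petri_dish, slide_box, screwdriver, objective from where it was at the start of the episode above 0.03 m).
It also fails if it takes over 64 s, if anything falls off the work surface, if the arm or the gripper's body presses on something with over 40 N, if the wrist force passes 120 N, or if a joint passes its speed limit or range.

## Working session

There is one attempt and no reset: what is moved stays moved. The work goes in short steps, Python scripts to look and compute and a tool call to move; the robot and the scene stay as the last step left them, time stands still between calls to the robot, and variables do not carry over. Pictures are saved under pics/ and viewed, at most 10 in all, crops included, and the job is handed in when it is done.

Besides the shell and the picture viewer there is one more tool, called after "Request:" as name(argument=value, ...), one argument or row to a line, values as JSON. arm_command: Moves the arm, as the interface text tells. Its arguments: {"type":"object","properties":{"steps":{"type":"array","items":{"type":"array"}},"newtons":{"type":"number"}},"required":["steps"]}

```bash
mkdir -p pics; ls
python3 - <<'E'
from bench import *
import cv2,numpy as np
s=state();print(s)
for c in("scene","side"):
    im=camera(c);cv2.imwrite(f"pics/{c}0.png",im)
    k=calibration(c);print(c,k)
    for n in("eyepiece","bolt_left","bolt_middle","bolt_right","fin_left","fin_middle","fin_right","drawer_handle","jar_low","jar_tall","petri_dish","slide_box","screwdriver","objective"):
        print(n,[(np.round(d["location"],3).tolist(),round(d["confidence"],2)) for d in spot_in(n,c)[:4]])
print(state()["t"])
E
```

```text
pics
{'t': 0.0, 'joint_positions': array([-1.16208960e+01,  1.48578168e+01,  8.80093974e+01, -6.63961921e-04,
        7.72338780e+01, -1.16179972e+01]), 'qd': array([-0.03165164, -0.05825871,  0.00498331, -0.12167506, -0.03342999,
        0.08955448]), 'effort': array([ 2.41929010e-04, -4.37298238e+01, -2.84004611e+01,  7.19661056e-02,
        4.11791797e-02, -1.14769305e-04]), 'eef_pos': array([5.49483552e-01, 1.12950451e-04, 2.25843007e-01]), 'ee_rot': array([-1.79900849e+02, -1.97244913e-02,  8.99972314e+01]), 'force': array([0.67653787, 0.41432234, 0.78857681]), 'wrist_torque': array([-0.02343952,  0.00791921,  0.02438499]), 'gripper_force': 0.0, 'grip_width': 1.0002617306666364}
scene {'fovy': 48.45855665725459, 'cx': 247.51779379491225, 'cy': 185.94047952339488, 'origin': array([ 1.41787203, -0.53164644,  0.69320868]), 'attitude': array([-120.47329564,    0.4204775 ,   59.03254222])}
eyepiece [([0.51, -0.348, 0.03], 0.68), ([0.642, 0.006, 0.125], 0.51)]
bolt_left [([0.656, 0.332, 0.01], 0.74)]
bolt_middle [([0.653, 0.007, 0.133], 0.52)]
bolt_right [([0.646, -0.082, 0.129], 0.63
[... 965 characters left out ...]
], 0.28)]
bolt_right []
fin_left [([0.645, 0.104, 0.119], 0.72)]
fin_middle [([0.638, 0.018, 0.119], 0.74)]
fin_right [([0.647, 0.101, 0.117], 0.71), ([0.434, 0.301, 0.055], 0.71), ([0.632, -0.073, 0.121], 0.57), ([0.656, 0.323, 0.009], 0.15)]
drawer_handle [([0.514, 0.014, 0.016], 0.65)]
jar_low [([0.43, 0.304, 0.052], 0.84), ([0.555, 0.445, 0.072], 0.31)]
jar_tall [([0.553, 0.447, 0.072], 0.85)]
petri_dish [([0.657, 0.324, 0.01], 0.61), ([0.632, -0.074, 0.124], 0.38), ([0.638, 0.013, 0.122], 0.25)]
slide_box [([0.616, 0.042, 0.071], 0.48)]
screwdriver [([0.511, 0.008, 0.012], 0.58), ([0.531, -0.489, 0.026], 0.55), ([0.644, 0.108, 0.119], 0.36)]
objective [([0.734, 0.108, 0.139], 0.44)]
1.5
```

View pics/scene0.png

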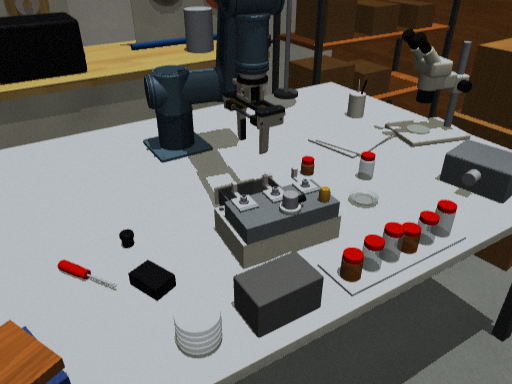

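View pics/side0.png

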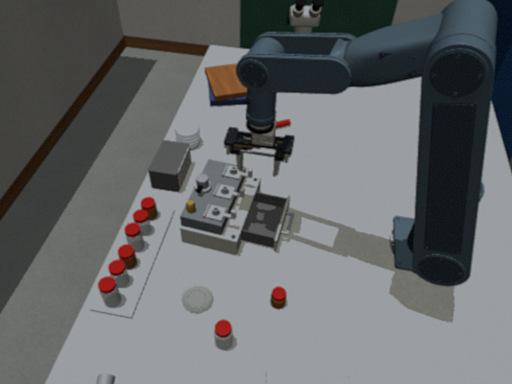

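```bash
cat > h.py <<'E'
from bench import *
import cv2,numpy as np
from scipy.spatial.transform import Rotation as R
def rot(a): return R.from_euler("xyz",a,degrees=True)
def project(c,P):
    k=calibration(c);f=192/np.tan(np.radians(k["fovy"]/2))
    p=rot(k["attitude"]).inv().apply(np.atleast_2d(P)-k["origin"])
    return np.c_[k["cx"]+f*p[:,0]/p[:,2],k["cy"]+f*p[:,1]/p[:,2]]
def onplane(c,uv,z):
    k=calibration(c);f=192/np.tan(np.radians(k["fovy"]/2))
    uv=np.atleast_2d(uv).astype(float)
    d=rot(k["attitude"]).apply(np.c_[(uv[:,0]-k["cx"])/f,(uv[:,1]-k["cy"])/f,np.ones(len(uv))])
    return k["origin"]+d*((z-k["origin"][2])/d[:,2])[:,None]
def look(c,names,fn=None):
    im=camera(c)
    if fn: cv2.imwrite(f"pics/{fn}.png",im)
    for n in names: print(n,[(np.round(d["location"],4).tolist(),round(d["confidence"],2)) for d in spot_in(n,c)[:3]])
    return im
def goal(p,yaw=None,pitch=0):
    s=state();r=rot(s["ee_rot"]);print("t",round(s["t"],2),"pos",np.round(s["eef_pos"],4),"rot",np.round(s["ee_rot"],2),"F",np.round(s["force"],2),"g",round(s["grip_width"],3))
    if yaw is not None: 
        print("turn(tool rotvec deg)",np.round(np.degrees((r.inv()*rot([180,pitch,yaw])).as_rotvec()),2))
        print("shift after turn",np.round(rot([180,pitch,yaw]).inv().apply(np.array(p)-s["eef_pos"]),4))
    print("shift now",np.round(r.inv().apply(np.array(p)-s["eef_pos"]),4))
E
python3 - <<'E'
from h import *
look("wrist",["bolt_left","bolt_middle","bolt_right","cap_left","fin_middle","drawer_handle","objective"],"w0")
print(calibration("wrist"))
goal([.51,-.348,.15],-5)
E
```

```text
bolt_left [([0.6521, 0.097, 0.1358], 0.58), ([0.7262, 0.0962, 0.1429], 0.2)]
bolt_middle [([0.645, 0.0138, 0.1354], 0.96), ([0.6461, 0.015, 0.1227], 0.29), ([0.6548, 0.1027, 0.1221], 0.26)]
bolt_right []
cap_left [([0.6526, 0.0991, 0.1227], 0.81)]
fin_middle [([0.648, 0.0164, 0.1266], 0.86)]
drawer_handle [([0.5078, 0.0275, 0.0094], 0.58)]
objective [([0.7255, 0.0975, 0.1434], 0.57)]
{'fovy': 64.74450208063956, 'cx': 256.1532872532517, 'cy': 192.74749001190926, 'origin': array([0.54934044, 0.06766777, 0.3842617 ]), 'attitude': array([ 1.65964926e+02, -5.54163378e-04, -3.42949145e-02])}
t 1.9 pos [0.55   0.     0.2267] rot [180.  -0.  90.] F [-0.39 -0.1   0.21] g 0.999
turn(tool rotvec deg) [ 0. -0. 95.]
shift after turn [-0.0095  0.3502  0.0767]
shift now [-0.348  -0.04    0.0767]
```

View pics/w0.png

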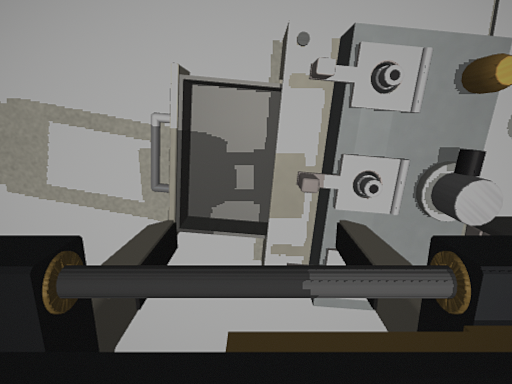

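Run:
```python
from h import *
b=onplane("wrist",[[394,75],[373,188]],.1375);print(b)
f=onplane("wrist",[[322,68],[309,180]],.148);print("fin",f)
print("handle",onplane("wrist",[[154,120],[156,190],[155,155]],.043))
print("panel top",onplane("wrist",[[174,66],[180,236]],.062))
d=b[0]-b[1];print("yaw",np.arctan2(-d[0],d[1]))
for yaw in(-.06,-.09,-.12):
    c,s=np.cos(yaw),np.sin(yaw);M=np.array([[c,-s],[s,c]])
    o=(b[:,:2].sum(0)-M@[-.01,.09]-M@[-.01,0])/2
    P=np.array([[-.01,.09,.1375],[-.01,0,.1375],[-.065,.09,.148],[-.065,0,.148],[-.09,.14,.07],[-.215,0,.043],[.064,0,.16]])
    W=P.copy();W[:,:2]=P[:,:2]@M.T+o
    print(yaw,o,np.round(project("wrist",W)).tolist())
```

```text
[[0.65487431 0.09882077 0.1375    ]
 [0.64705608 0.01001767 0.1375    ]]
fin [[0.59736738 0.10232112 0.148     ]
 [0.59136457 0.0190377  0.148     ]]
handle [[ 0.43741766  0.0645854   0.043     ]
 [ 0.43323618 -0.01428871  0.043     ]
 [ 0.4353855   0.02625318  0.043     ]]
panel top [[ 0.46780282  0.11687869  0.062     ]
 [ 0.46265001 -0.06354676  0.062     ]]
yaw -0.08781357614748175
-0.06 [0.65824882 0.00890056] [[392.0, 74.0], [374.0, 189.0], [324.0, 68.0], [311.0, 188.0], [285.0, 22.0], [163.0, 159.0], [481.0, 201.0]]
-0.09 [0.65688019 0.00870256] [[394.0, 74.0], [373.0, 188.0], [326.0, 65.0], [310.0, 186.0], [289.0, 19.0], [161.0, 153.0], [479.0, 204.0]]
-0.12 [0.65550623 0.00854571] [[396.0, 75.0], [371.0, 188.0], [328.0, 63.0], [308.0, 183.0], [292.0, 17.0], [160.0, 148.0], [476.0, 206.0]]
```

Request:
arm_command(
  steps=[
    [[-0.035,-0.005,0],[0,0,7],1],
    [[-0.035,-0.009,0],[0,0,7],1],
    [[-0.035,-0.013,0],[0,0,7],1],
    [[-0.035,-0.017,0],[0,0,7],1],
    [[-0.035,-0.021,0],[0,0,7],1],
  ],
)

```text
t: 2.32
eef_pos: [0.4471, -0.1491, 0.2265]
ee_rot: [179.9, 0.0, 54.7]
force: [0.2, 0.0, 0.6]
grip_width: 1.005
gripper_force: 0.0
```

Request:
arm_command(
  steps=[
    [[-0.0256,0.0332,0],[0,0,7],1],
    [[-0.0213,0.0362,0],[0,0,7],1],
    [[-0.0167,0.0385,0],[0,0,7],1],
    [[-0.012,0.0402,0],[0,0,7],1],
    [[-0.007,0.041,0],[0,0,7],1],
  ],
)

```text
t: 2.73
eef_pos: [0.5099, -0.3478, 0.2269]
ee_rot: [180.0, -0.0, 19.6]
force: [-0.0, 0.4, 0.1]
grip_width: 0.999
gripper_force: 0.0
```

Request:
arm_command(
  steps=[
    [[0,0,0],[0,0,7],1],
    [[0,0,0],[0,0,7],1],
    [[0,0,0],[0,0,7],1],
    [[0,0,0],[0,0,4],1],
    [[0,0,0],[0,0,0],1],
  ],
)

```text
t: 3.15
eef_pos: [0.5097, -0.346, 0.2264]
ee_rot: [-180.0, 0.0, -5.2]
force: [0.4, 0.1, -0.0]
grip_width: 1.001
gripper_force: 0.0
```

Run:
```python
from h import *
look("wrist",["eyepiece"],"w1")
print(project("wrist",[.51,-.348,.04]))
goal([.51,-.348,.1],-5)
```

```text
eyepiece [([0.5009, -0.3474, 0.0391], 0.84)]
[[258.77224042 175.57327516]]
t 3.25 pos [ 0.5097 -0.3458  0.2266] rot [-179.99    0.     -4.86] F [ 0.54 -0.5   0.66] g 0.999
turn(tool rotvec deg) [-0.01  0.    0.14]
shift after turn [0.0005 0.0022 0.1266]
shift now [0.0005 0.0022 0.1266]
```

View pics/w1.png

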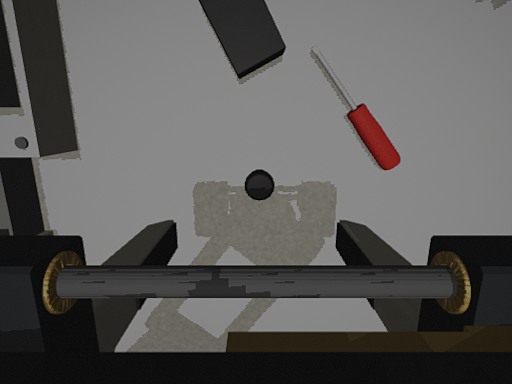

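Request:
arm_command(
  steps=[
    [[-0.0085,0.001,0.035],[0,0,0],1],
    [[0,0,0.035],[0,0,0],1],
    [[0,0,0.035],[0,0,0],1],
    [[0,0,0.03],[0,0,0],1],
    [[0,0,0.015],[0,0,0],1],
  ],
)

```text
t: 3.67
eef_pos: [0.4993, -0.3441, 0.0727]
ee_rot: [-179.8, 0.3, -4.9]
force: [-0.3, 0.1, 0.2]
grip_width: 0.999
gripper_force: 0.0
```

Run:
```python
from h import *
im=look("wrist",["eyepiece"],"w2")
goal([.501,-.347,.02],-5)
```

```text
eyepiece [([0.5021, -0.3471, 0.0417], 0.72)]
t 3.77 pos [ 0.4993 -0.3441  0.0733] rot [-179.74    0.31   -4.88] F [-0.75  1.05 -0.28] g 0.998
turn(tool rotvec deg) [-0.26  0.31  0.12]
shift after turn [0.002  0.0027 0.0533]
shift now [0.0022 0.003  0.0532]
```

View pics/w2.png

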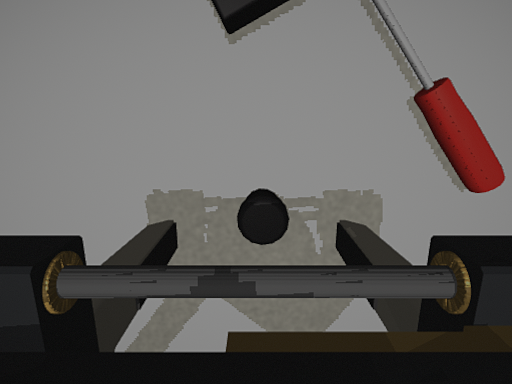

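Request:
arm_command(
  steps=[
    [[0.001,0.0015,0.02],[0,0,0],1],
    [[0.001,0.0015,0.02],[0,0,0],1],
    [[0,0,0.013],[0,0,0],1],
    [[0,0,0],[0,0,0],0],
    [[0,0,0],[0,0,0],-0.4],
  ],
  newtons=15,
)

```text
t: 4.18
eef_pos: [0.5033, -0.3495, 0.0247]
ee_rot: [180.0, -0.0, -4.9]
force: [-0.0, -1.0, -0.0]
grip_width: 0.902
gripper_force: 0.0
```

Request:
arm_command(
  steps=[
    [[0,0,0],[0,0,0],-1],
    [[0,0,0],[0,0,0],-1],
    [[0,0,0],[0,0,0],-1],
    [[0,0,0],[0,0,0],-1],
    [[0,0,0],[0,0,0],-1],
  ],
)

```text
t: 4.6
eef_pos: [0.5031, -0.3494, 0.0243]
ee_rot: [180.0, -0.0, -5.0]
force: [-0.6, 0.6, -0.1]
grip_width: 0.545
gripper_force: 0.0
```

Request:
arm_command(
  steps=[
    [[0,0,0],[0,0,0],-1],
    [[0,0,0],[0,0,0],-1],
    [[0,0,0],[0,0,0],-1],
    [[0,0,0],[0,0,0],-1],
    [[0,0,0],[0,0,0],-1],
  ],
)

```text
t: 5.02
eef_pos: [0.5029, -0.3492, 0.0237]
ee_rot: [-180.0, 0.0, -5.0]
force: [0.1, 0.8, 1.4]
grip_width: 0.377
gripper_force: 15.0
```

```bash
cat >> h.py <<'E'
YAW=-.085;O=np.array([.6571,.0087])
def W(p):
    c,s=np.cos(YAW),np.sin(YAW);return np.r_[np.array([[c,-s],[s,c]])@p[:2]+O,p[2]]
E
python3 - <<'E'
from h import *
goal(W([-.14,0,.2]),-5)
goal(W([-.14,0,.04]),-5)
E
```

```text
t 5.02 pos [ 0.5029 -0.3492  0.0237] rot [-180.    0.   -5.] F [0.14 0.77 1.45] g 0.377
turn(tool rotvec deg) [-0.  0.  0.]
shift after turn [-0.0176 -0.3696 -0.1763]
shift now [-0.0176 -0.3696 -0.1763]
t 5.02 pos [ 0.5029 -0.3492  0.0237] rot [-180.    0.   -5.] F [0.14 0.77 1.45] g 0.377
turn(tool rotvec deg) [-0.  0.  0.]
shift after turn [-0.0176 -0.3696 -0.0163]
shift now [-0.0176 -0.3696 -0.0163]
```

Request:
arm_command(
  steps=[
    [[0,0,-0.03],[0,0,0],-1],
    [[0,0,-0.04],[0,0,0],-1],
    [[-0.005,-0.02,-0.04],[0,0,0],-1],
    [[-0.01,-0.035,-0.02],[0,0,0],-1],
    [[-0.01,-0.04,0],[0,0,0],-1],
  ],
)

```text
t: 5.43
eef_pos: [0.489, -0.2566, 0.1558]
ee_rot: [179.6, -0.5, -5.1]
force: [1.1, 0.3, -1.3]
grip_width: 0.38
gripper_force: 15.0
```

Request:
arm_command(
  steps=[
    [[0,-0.04,0],[0,0,0],-1],
    [[0,-0.04,0],[0,0,0],-1],
    [[0,-0.04,0],[0,0,0],-1],
    [[0,-0.04,0],[0,0,0],-1],
    [[0,-0.04,0],[0,0,0],-1],
  ],
)

```text
t: 5.85
eef_pos: [0.5035, -0.0528, 0.1507]
ee_rot: [-180.0, -0.0, -5.0]
force: [1.3, 0.3, -0.7]
grip_width: 0.373
gripper_force: 15.0
```

Request:
arm_command(
  steps=[
    [[0,-0.035,0],[0,0,0],-1],
    [[0,-0.025,0],[0,0,0],-1],
    [[0,-0.013,0],[0,0,0],-1],
    [[0,0,0],[0,0,0],-1],
    [[0,0,0],[0,0,0],-1],
  ],
)

```text
t: 6.27
eef_pos: [0.5101, 0.0186, 0.1505]
ee_rot: [180.0, 0.0, -4.9]
force: [-0.7, -0.1, -1.0]
grip_width: 0.374
gripper_force: 15.0
```

Run:
```python
from h import *
look("wrist",["bolt_middle","bolt_left","bolt_right"],"w3")
goal(W([-.148,0,.040]),-5)
```

```text
bolt_middle [([0.6429, 0.0127, 0.1138], 0.51)]
bolt_left [([0.6473, 0.0984, 0.1158], 0.4)]
bolt_right [([0.6309, -0.0749, 0.1146], 0.45)]
t 6.47 pos [0.5103 0.017  0.1506] rot [ 1.7999e+02  1.0000e-02 -5.0800e+00] F [-1.   -0.33 -1.44] g 0.376
turn(tool rotvec deg) [ 0.01  0.01 -0.08]
shift after turn [-0.001  -0.0042  0.1106]
shift now [-0.001  -0.0042  0.1106]
```

View pics/w3.png

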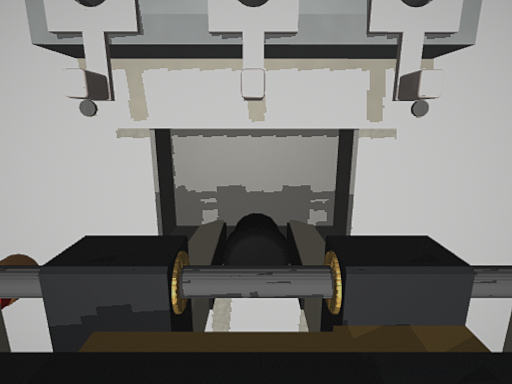

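Request:
arm_command(
  steps=[
    [[0,-0.003,0.025],[0,0,0],-1],
    [[0,0,0.03],[0,0,0],-1],
    [[0,0,0.03],[0,0,0],-1],
    [[0,0,0.02],[0,0,0],-1],
    [[0,0,0.006],[0,0,0],-1],
  ],
)

```text
t: 6.88
eef_pos: [0.5081, 0.0204, 0.0365]
ee_rot: [-180.0, 0.3, -5.1]
force: [-0.5, 0.4, -0.9]
grip_width: 0.375
gripper_force: 15.0
```

Request:
arm_command(
  steps=[
    [[0,0,0.001],[0,0,0],-1],
    [[0,0,0.001],[0,0,0],-1],
    [[0,0,0.001],[0,0,0],-1],
    [[0,0,0],[0,0,0],-1],
    [[0,0,0],[0,0,0],-1],
  ],
)

```text
t: 7.3
eef_pos: [0.5115, 0.0209, 0.0379]
ee_rot: [180.0, -0.1, -5.0]
force: [0.2, -0.2, -1.1]
grip_width: 0.372
gripper_force: 15.0
```

Request:
arm_command(
  steps=[
    [[0,0,0.001],[0,0,0],-1],
    [[0,0,0.001],[0,0,0],-1],
    [[0,0,0],[0,0,0],-1],
    [[0,0,0],[0,0,0],0.4],
    [[0,0,0],[0,0,0],0.4],
  ],
)

```text
t: 7.72
eef_pos: [0.5108, 0.0211, 0.035]
ee_rot: [180.0, -0.0, -5.0]
force: [0.2, 0.6, 0.0]
grip_width: 0.473
gripper_force: 0.0
```

Request:
arm_command(
  steps=[
    [[0,0,0],[0,0,0],0.4],
    [[0,0,0],[0,0,0],0.4],
    [[0,0,0],[0,0,0],0.4],
    [[0,0,0],[0,0,0],0.4],
    [[0,0,0],[0,0,0],0.4],
  ],
)

```text
t: 8.13
eef_pos: [0.5105, 0.0211, 0.0346]
ee_rot: [-180.0, 0.0, -5.0]
force: [-0.6, -0.2, -0.4]
grip_width: 0.698
gripper_force: 0.0
```

Request:
arm_command(
  steps=[
    [[0,0,-0.01],[0,0,0],0.4],
    [[0,0,-0.02],[0,0,0],0.4],
    [[0,0,-0.03],[0,0,0],0.4],
    [[0,0,-0.035],[0,0,0],0.2],
    [[0,0,-0.01],[0,0,0],-0.4],
  ],
)

```text
t: 8.55
eef_pos: [0.5132, 0.0207, 0.1451]
ee_rot: [180.0, -0.4, -5.0]
force: [0.8, 0.6, 0.3]
grip_width: 0.603
gripper_force: 0.0
```

Run:
```python
from h import *
look("wrist",["eyepiece"],"w4")
look("scene",["eyepiece","drawer_handle"])
goal(W([-.26,0,.12]),-5)
```

```text
eyepiece [([0.5129, 0.0197, 0.0525], 0.57)]
eyepiece [([0.6414, 0.008, 0.1269], 0.53)]
drawer_handle [([0.4626, 0.0113, 0.05], 0.68)]
t 8.8 pos [0.5095 0.0212 0.1385] rot [-1.7999e+02  1.3000e-01 -5.0100e+00] F [-0.84  0.32 -0.04] g 0.39
turn(tool rotvec deg) [-0.01  0.13 -0.01]
shift after turn [-0.1118  0.0002  0.0185]
shift now [-0.1118  0.0002  0.0187]
```

View pics/w4.png

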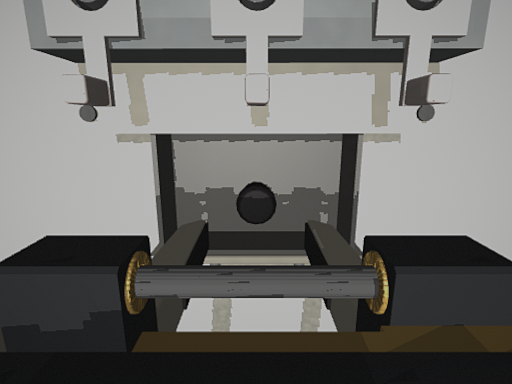

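Request:
arm_command(
  steps=[
    [[-0.037,0,0],[0,0,0],-1],
    [[-0.037,0,0],[0,0,0],-1],
    [[-0.037,0,0],[0,0,0],-1],
    [[0,0,0.02],[0,0,0],-1],
    [[0,0,0.035],[0,0,0],-1],
  ],
)

```text
t: 9.22
eef_pos: [0.3998, 0.0309, 0.0857]
ee_rot: [180.0, -0.3, -5.0]
force: [1.7, -0.5, 0.8]
grip_width: 0.035
gripper_force: 0.0
```

Request:
arm_command(
  steps=[
    [[0,0,0.032],[0,0,0],-1],
    [[0,0,0.015],[0,0,0],-1],
    [[0,0,0],[0,7,0],-1],
    [[0,0,0],[0,7,0],-1],
    [[0,0,0],[0,0,0],-1],
  ],
)

```text
t: 9.63
eef_pos: [0.3898, 0.0332, 0.0327]
ee_rot: [-179.9, -13.4, -5.0]
force: [-2.1, 1.3, -1.4]
grip_width: 0.004
gripper_force: 0.0
```

Run:
```python
from h import *
goal(W([-.13,0,.036]))
```

```text
t 9.63 pos [0.3898 0.0332 0.0327] rot [-179.89  -13.35   -5.02] F [-2.14  1.35 -1.41] g 0.004
shift now [0.1354 0.0014 0.0288]
```

Request:
arm_command(
  steps=[
    [[0.0097,0,0.0019],[0,0,0],-1],
    [[0.0097,0,0.0019],[0,0,0],-1],
    [[0.0058,0,0.0012],[0,0,0],-1],
    [[0.0058,0,0.0012],[0,0,0],-1],
    [[0.0078,0,0.0016],[0,0,0],-1],
  ],
)

```text
t: 10.05
eef_pos: [0.4411, 0.027, 0.0398]
ee_rot: [180.0, -14.0, -5.0]
force: [-2.2, -1.7, -0.6]
grip_width: 0.001
gripper_force: 1.0
```

Request:
arm_command(
  steps=[
    [[0.0097,0,0.0019],[0,0,0],-1],
    [[0.0097,0,0.0022],[0,0,0],-1],
    [[0.0097,0,0.0022],[0,0,0],-1],
    [[0.0097,0,0.0022],[0,0,0],-1],
    [[0.0097,0,0.0022],[0,0,0],-1],
  ],
)

```text
t: 10.47
eef_pos: [0.4896, 0.023, 0.0407]
ee_rot: [-180.0, -14.0, -5.0]
force: [-2.8, -0.3, -2.8]
grip_width: 0.001
gripper_force: 1.2
```

Request:
arm_command(
  steps=[
    [[0.0097,0,0.0022],[0,0,0],-1],
    [[0.0097,0,0.0022],[0,0,0],-1],
    [[0.0078,0,0.0017],[0,0,0],-1],
    [[0.0078,0,0.0017],[0,0,0],-1],
    [[0,0,0],[0,0,0],-1],
  ],
)

```text
t: 10.88
eef_pos: [0.5275, 0.0193, 0.0426]
ee_rot: [180.0, -14.2, -5.0]
force: [0.2, 0.1, -0.3]
grip_width: 0.006
gripper_force: 0.0
```

Run:
```python
from h import *
goal(W([-.13,0,.036]))
```

```text
t 10.88 pos [0.5275 0.0193 0.0426] rot [179.98 -14.22  -5.01] F [ 0.17  0.14 -0.27] g 0.006
shift now [-0.0016 -0.0005  0.0064]
```

Request:
arm_command(
  steps=[
    [[0.0015,0,0.0035],[0,0,0],-1],
    [[0.002,0,0.0005],[0,0,0],-1],
    [[0.002,0,0.0005],[0,0,0],-1],
    [[0,0,0],[0,0,0],-1],
    [[0,0,0],[0,0,0],-1],
  ],
)

```text
t: 11.3
eef_pos: [0.5292, 0.0196, 0.0381]
ee_rot: [-180.0, -13.8, -5.0]
force: [-4.8, 0.1, -0.5]
grip_width: 0.003
gripper_force: 2.3
```

Request:
arm_command(
  steps=[
    [[0.002,0,0.0005],[0,0,0],-1],
    [[0.002,0,0.0005],[0,0,0],-1],
    [[0,0,0],[0,0,0],-1],
    [[0,0,0],[0,0,0],-1],
    [[0,0,0],[0,0,0],-1],
  ],
)

```text
t: 11.72
eef_pos: [0.5298, 0.02, 0.0368]
ee_rot: [-180.0, -13.4, -5.0]
force: [-13.9, 1.3, 5.2]
grip_width: 0.006
gripper_force: 6.0
```

Request:
arm_command(
  steps=[
    [[-0.015,0,-0.004],[0,0,0],-1],
    [[-0.03,0,-0.007],[0,0,0],-1],
    [[-0.03,0,-0.007],[0,0,0],-1],
    [[0,0,0],[0,-7,0],-1],
    [[0,0,0],[0,-7,0],-1],
  ],
)

```text
t: 12.13
eef_pos: [0.4449, 0.028, 0.0352]
ee_rot: [-180.0, 1.1, -5.0]
force: [3.7, -0.5, 0.9]
grip_width: 0.005
gripper_force: 0.0
```

Request:
arm_command(
  steps=[
    [[0,0,-0.035],[0,0,0],-1],
    [[0,-0.02,-0.04],[0,0,0],-1],
    [[0,-0.03,-0.04],[0,0,0],-1],
    [[0,-0.02,-0.04],[0,0,0],-1],
    [[0,-0.01,-0.025],[0,0,0],-1],
  ],
)

```text
t: 12.55
eef_pos: [0.4664, 0.0994, 0.2097]
ee_rot: [-179.9, -0.3, -5.0]
force: [0.8, 0.5, 0.0]
grip_width: 0.003
gripper_force: 0.0
```

Run:
```python
from h import *
im=look("wrist",["bolt_left","bolt_middle","bolt_right","drawer_handle"],"w5")
goal(W([-.01,.09,.22]),-5)
goal(W([-.01,.09,.17]),-5)
```

```text
bolt_left [([0.5843, -0.0678, 0.1342], 0.48)]
bolt_middle []
bolt_right []
drawer_handle [([0.5605, 0.0169, 0.0423], 0.91)]
t 12.8 pos [0.4644 0.0976 0.2055] rot [ 1.7999e+02 -3.0000e-02 -4.9800e+00] F [-1.05 -0.55  0.8 ] g 0.004
turn(tool rotvec deg) [ 0.01 -0.03  0.02]
shift after turn [ 0.1895 -0.0182 -0.0145]
shift now [ 0.1895 -0.0182 -0.0144]
t 12.8 pos [0.4644 0.0976 0.2055] rot [ 1.7999e+02 -3.0000e-02 -4.9800e+00] F [-1.05 -0.55  0.8 ] g 0.004
turn(tool rotvec deg) [ 0.01 -0.03  0.02]
shift after turn [ 0.1895 -0.0182  0.0355]
shift now [ 0.1895 -0.0182  0.0356]
```

View pics/w5.png

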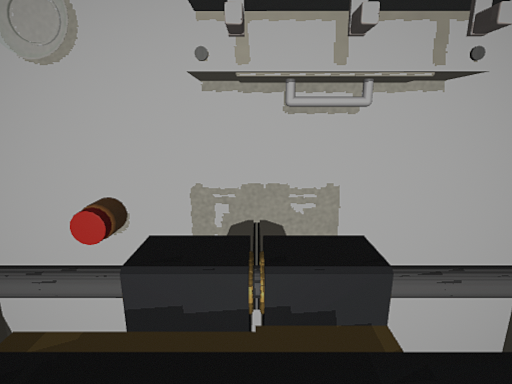

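Request:
arm_command(
  steps=[
    [[0.035,-0.005,0],[0,0,0],-1],
    [[0.04,-0.005,0],[0,0,0],-1],
    [[0.04,-0.004,0],[0,0,0],-1],
    [[0.04,-0.004,0],[0,0,0],-1],
    [[0.0345,0,0],[0,0,0],-1],
  ],
)

```text
t: 13.22
eef_pos: [0.6563, 0.0985, 0.2033]
ee_rot: [180.0, 0.2, -5.0]
force: [0.3, -0.4, 0.2]
grip_width: 0.004
gripper_force: 0.0
```

Request:
arm_command(
  steps=[
    [[0,0,0.01],[0,0,0],-1],
    [[0,0,0.02],[0,0,0],-1],
    [[0,0,0.015],[0,0,0],-1],
    [[0,0,0.005],[0,0,0],-1],
    [[0,0,0],[0,0,0],-1],
  ],
)

```text
t: 13.63
eef_pos: [0.6525, 0.0984, 0.1523]
ee_rot: [180.0, 0.4, -5.1]
force: [0.1, -0.5, 0.5]
grip_width: 0.006
gripper_force: 0.0
```

Run:
```python
from h import *
goal(W([-.01,.09,.1455]),-5)
```

```text
t 13.63 pos [0.6525 0.0984 0.1523] rot [179.97   0.37  -5.05] F [ 0.06 -0.49  0.46] g 0.006
turn(tool rotvec deg) [ 0.03  0.37 -0.05]
shift after turn [ 0.0022 -0.001   0.0068]
shift now [ 0.0022 -0.001   0.0068]
```

Request:
arm_command(
  steps=[
    [[0.002,0,0.003],[0,0,0],-1],
    [[0,0,0.003],[0,0,0],-1],
    [[0,0,0.001],[0,0,0],-1],
    [[0,0,0],[0,0,0],-1],
    [[0,0,0],[0,0,0],-1],
  ],
)

```text
t: 14.05
eef_pos: [0.6571, 0.0989, 0.1496]
ee_rot: [-180.0, -0.1, -5.0]
force: [0.9, 0.1, 0.2]
grip_width: 0.004
gripper_force: 0.0
```

Request:
arm_command(
  steps=[
    [[0,0,0.001],[0,0,0],-1],
    [[0,0,0.001],[0,0,0],-1],
    [[0,0,0],[0,0,0],-1],
    [[0,0,0],[0,0,0],-1],
    [[0,0,0],[0,0,0],-1],
  ],
)

```text
t: 14.47
eef_pos: [0.6568, 0.0989, 0.1469]
ee_rot: [180.0, 0.0, -5.0]
force: [0.3, 0.3, 0.2]
grip_width: 0.0
gripper_force: 0.0
```

Request:
arm_command(
  steps=[
    [[-0.0015,0,0.001],[0,0,0],-1],
    [[0,0,0.001],[0,0,0],-1],
    [[0,0,0.001],[0,0,0],-1],
    [[0,0,0],[0,0,0],-1],
    [[0,0,0],[0,0,0],-1],
  ],
)

```text
t: 14.88
eef_pos: [0.6553, 0.0991, 0.1438]
ee_rot: [-180.0, 0.0, -5.0]
force: [0.5, 0.0, -0.0]
grip_width: 0.009
gripper_force: 0.1
```

Request:
arm_command(
  steps=[
    [[0,0,0.001],[0,0,0],-1],
    [[0,0,0],[0,0,0],-1],
    [[0,0,0],[0,0,0],-1],
    [[0,0,0],[0,0,0],-1],
    [[0,0,0],[0,0,0],-1],
  ],
)

```text
t: 15.3
eef_pos: [0.6553, 0.099, 0.1428]
ee_rot: [180.0, 0.0, -5.0]
force: [0.8, -0.2, 0.3]
grip_width: 0.007
gripper_force: 0.0
```

Request:
arm_command(
  steps=[
    [[0,0,0.001],[0,0,0],-1],
    [[0,0,0.001],[0,0,0],-1],
    [[0,0,0],[0,0,0],-1],
    [[0,0,0],[0,0,0],-1],
    [[0,0,0],[0,0,0],-1],
  ],
)

```text
t: 15.72
eef_pos: [0.6553, 0.099, 0.1408]
ee_rot: [-180.0, 0.0, -5.0]
force: [0.7, 0.6, 0.3]
grip_width: 0.003
gripper_force: 0.0
```

Run:
```python
from h import *
look("wrist",["bolt_left","bolt_middle"])
a=camera("side");s=camera("scene")
u=project("scene",W([-.01,.09,.13]))[0].astype(int);v=project("side",W([-.01,.09,.13]))[0].astype(int)
c=lambda im,p:cv2.resize(im[p[1]-35:p[1]+35,p[0]-45:p[0]+45],(400,311),interpolation=2)
cv2.imwrite("pics/c1.png",np.hstack([c(s,u),c(a,v)]));print(u,v)
goal(W([-.01,.09,.1455]),-5)
```

```text
bolt_left [([0.663, 0.0985, 0.1185], 0.76)]
bolt_middle [([0.6532, 0.0188, 0.134], 0.63)]
[305 181] [215 210]
t 15.97 pos [0.6553 0.099  0.1409] rot [-1.8e+02  1.0e-02 -5.0e+00] F [ 0.58 -0.65 -0.5 ] g 0.003
turn(tool rotvec deg) [-0.    0.01  0.  ]
shift after turn [-0.0006 -0.0001 -0.0046]
shift now [-0.0006 -0.0001 -0.0046]
```

View pics/c1.png

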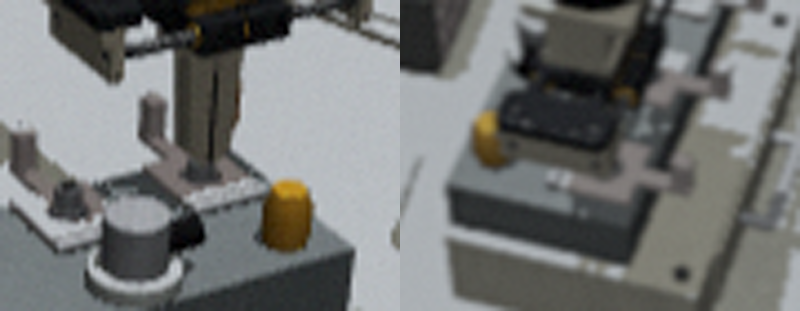

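Request:
arm_command(
  steps=[
    [[0,0,0.001],[0,0,0],-1],
    [[0,0,0.001],[0,0,0],-1],
    [[0,0,0.001],[0,0,0],-1],
    [[0,0,0],[0,0,0],-1],
    [[0,0,0],[0,0,0],-1],
  ],
)

```text
t: 16.38
eef_pos: [0.6555, 0.099, 0.1402]
ee_rot: [180.0, -0.1, -5.0]
force: [-4.2, -0.7, 11.8]
grip_width: 0.002
gripper_force: 5.6
```

Request:
arm_command(
  steps=[
    [[0,0,0.001],[0,0,0],-1],
    [[0,0,0],[0,0,0],-1],
    [[0,0,0],[0,0,0],-1],
    [[0,0,0],[0,0,0],-1],
    [[0,0,0],[0,0,0],-1],
  ],
)

```text
t: 16.8
eef_pos: [0.6555, 0.099, 0.1402]
ee_rot: [180.0, -0.1, -5.0]
force: [-6.5, -0.4, 15.9]
grip_width: 0.006
gripper_force: 7.7
```

Request:
arm_command(
  steps=[
    [[0,0,-0.015],[0,0,0],-1],
    [[0,0.015,-0.015],[0,0,0],-1],
    [[0,0.035,0],[0,0,0],-1],
    [[0,0.03,0],[0,0,0],-1],
    [[0,0.01,0],[0,0,0],-1],
  ],
)

```text
t: 17.22
eef_pos: [0.6475, 0.0057, 0.1673]
ee_rot: [179.9, -0.0, -5.1]
force: [0.2, 0.6, 0.1]
grip_width: 0.004
gripper_force: 0.0
```

Request:
arm_command(
  steps=[
    [[0,0,0.006],[0,0,0],-1],
    [[0,0,0.006],[0,0,0],-1],
    [[0,0,0.002],[0,0,0],-1],
    [[0,0,0],[0,0,0],-1],
    [[0,0,0],[0,0,0],-1],
  ],
)

```text
t: 17.63
eef_pos: [0.6473, 0.0109, 0.1522]
ee_rot: [-180.0, 0.1, -4.9]
force: [-0.1, -0.3, -0.0]
grip_width: 0.006
gripper_force: 0.0
```

Run:
```python
from h import *
goal(W([-.01,0,.1455]),-5)
```

```text
t 17.63 pos [0.6473 0.0109 0.1522] rot [-1.7998e+02  7.0000e-02 -4.9000e+00] F [-0.13 -0.32 -0.  ] g 0.006
turn(tool rotvec deg) [-0.02  0.07  0.1 ]
shift after turn [-0.      0.0013  0.0067]
shift now [-0.      0.0013  0.0067]
```

Request:
arm_command(
  steps=[
    [[0,0.001,0.003],[0,0,0],-1],
    [[0,0,0.002],[0,0,0],-1],
    [[0,0,0.001],[0,0,0],-1],
    [[0,0,0.001],[0,0,0],-1],
    [[0,0,0],[0,0,0],-1],
  ],
)

```text
t: 18.05
eef_pos: [0.6474, 0.0085, 0.1457]
ee_rot: [-180.0, 0.0, -5.0]
force: [0.2, 0.1, -0.7]
grip_width: 0.004
gripper_force: 0.0
```

Request:
arm_command(
  steps=[
    [[0,0,0.001],[0,0,0],-1],
    [[0,0,0.001],[0,0,0],-1],
    [[0,0,0.001],[0,0,0],-1],
    [[0,0,0],[0,0,0],-1],
    [[0,0,0],[0,0,0],-1],
  ],
)

```text
t: 18.47
eef_pos: [0.6474, 0.0083, 0.1428]
ee_rot: [180.0, -0.0, -5.0]
force: [-0.4, -0.0, 0.1]
grip_width: 0.003
gripper_force: 0.1
```

Request:
arm_command(
  steps=[
    [[0,0,0.001],[0,0,0],-1],
    [[0,0,0.001],[0,0,0],-1],
    [[0,0,0],[0,0,0],-1],
    [[0,0,0],[0,0,0],-1],
    [[0,0,0],[0,0,0],-1],
  ],
)

```text
t: 18.88
eef_pos: [0.6474, 0.0083, 0.1408]
ee_rot: [180.0, 0.0, -5.0]
force: [-1.1, 0.5, -0.4]
grip_width: 0.004
gripper_force: 0.0
```

Request:
arm_command(
  steps=[
    [[0,0,0.001],[0,0,0],-1],
    [[0,0,0.001],[0,0,0],-1],
    [[0,0,0],[0,0,0],-1],
    [[0,0,0],[0,0,0],-1],
    [[0,0,0],[0,0,0],-1],
  ],
)

```text
t: 19.3
eef_pos: [0.6474, 0.0083, 0.1403]
ee_rot: [180.0, -0.0, -5.0]
force: [-3.0, 0.7, 7.6]
grip_width: 0.002
gripper_force: 3.7
```

Request:
arm_command(
  steps=[
    [[0,0,-0.015],[0,0,0],-1],
    [[0,0.015,-0.013],[0,0,0],-1],
    [[0,0.035,0],[0,0,0],-1],
    [[0,0.03,0],[0,0,0],-1],
    [[0,0.01,0],[0,0,0],-1],
  ],
)

```text
t: 19.72
eef_pos: [0.6394, -0.0851, 0.1671]
ee_rot: [179.9, -0.0, -5.1]
force: [0.3, -0.9, -1.0]
grip_width: 0.006
gripper_force: 0.0
```

Request:
arm_command(
  steps=[
    [[0,0,0.008],[0,0,0],-1],
    [[0,0,0.008],[0,0,0],-1],
    [[0,0,0.005],[0,0,0],-1],
    [[0,0,0],[0,0,0],-1],
    [[0,0,0],[0,0,0],-1],
  ],
)

```text
t: 20.13
eef_pos: [0.6391, -0.0797, 0.1449]
ee_rot: [-180.0, 0.1, -4.9]
force: [-0.3, 0.5, 0.8]
grip_width: 0.009
gripper_force: 0.0
```

Run:
```python
from h import *
goal(W([-.01,-.09,.1405]),-5)
```

```text
t 20.13 pos [ 0.6391 -0.0797  0.1449] rot [-1.7996e+02  1.1000e-01 -4.9100e+00] F [-0.28  0.47  0.77] g 0.009
turn(tool rotvec deg) [-0.04  0.11  0.09]
shift after turn [0.0004 0.0004 0.0044]
shift now [0.0004 0.0004 0.0044]
```

Request:
arm_command(
  steps=[
    [[0,0,0.001],[0,0,0],-1],
    [[0,0,0.001],[0,0,0],-1],
    [[0,0,0.001],[0,0,0],-1],
    [[0,0,0.001],[0,0,0],-1],
    [[0,0,0.001],[0,0,0],-1],
  ],
)

```text
t: 20.55
eef_pos: [0.6398, -0.081, 0.1412]
ee_rot: [-180.0, -0.0, -5.0]
force: [-0.5, 0.8, 1.5]
grip_width: 0.006
gripper_force: 0.6
```

Request:
arm_command(
  steps=[
    [[0,0,0.001],[0,0,0],-1],
    [[0,0,0.001],[0,0,0],-1],
    [[0,0,0.001],[0,0,0],-1],
    [[0,0,0],[0,0,0],-1],
    [[0,0,0],[0,0,0],-1],
  ],
)

```text
t: 20.97
eef_pos: [0.6398, -0.0812, 0.1398]
ee_rot: [180.0, -0.1, -5.0]
force: [-3.7, 2.2, 10.1]
grip_width: 0.005
gripper_force: 4.8
```

Request:
arm_command(
  steps=[
    [[0,0,-0.03],[0,0,0],-1],
    [[0,0,-0.035],[0,0,0],-1],
    [[-0.03,-0.03,-0.03],[0,0,0],-1],
    [[-0.04,-0.03,0],[0,0,0],-1],
    [[-0.04,-0.03,0],[0,0,0],-1],
  ],
)

```text
t: 21.38
eef_pos: [0.5561, 0.0002, 0.2286]
ee_rot: [180.0, -0.2, -5.1]
force: [0.5, 1.4, -0.2]
grip_width: 0.008
gripper_force: 0.0
```

Request:
arm_command(
  steps=[
    [[-0.03,0,0],[0,0,0],-1],
    [[-0.03,0,0],[0,0,0],-1],
    [[0,0,0],[0,0,0],-1],
    [[0,0,0],[0,0,0],-1],
    [[0,0,0],[0,0,0],-1],
  ],
)

```text
t: 21.8
eef_pos: [0.4967, 0.0052, 0.2275]
ee_rot: [180.0, -0.1, -5.0]
force: [0.3, 0.8, 0.0]
grip_width: 0.003
gripper_force: 0.0
```

Run:
```python
from h import *
N=["bolt_left","bolt_middle","bolt_right"]
print("scene");s=look("scene",N,"scene1")
print("wrist");w=look("wrist",N,"w6")
for i,y in enumerate((.09,0,-.09)):
    print(N[i],[np.round(project(c,[W([-.01,y,z]) for z in (.1375,.1315)]),1).tolist() for c in("scene","wrist")])
a=cv2.imread("pics/scene0.png")
f=lambda im:cv2.resize(im[160:215,225:335],(800,400)[:2] and (600,300),interpolation=cv2.INTER_CUBIC)
cv2.imwrite("pics/cmp.png",np.vstack([f(a),f(s)]))
goal([0,0,0])
```

```text
scene
bolt_left [([0.6579, 0.0976, 0.1289], 0.54)]
bolt_middle [([0.6517, 0.0056, 0.132], 0.59), ([0.4479, 0.2789, 0.032], 0.43)]
bolt_right []
wrist
bolt_left [([0.6533, 0.0934, 0.1287], 0.66)]
bolt_middle [([0.6528, 0.0942, 0.1293], 0.71), ([0.6462, 0.0106, 0.1284], 0.61)]
bolt_right [([0.6352, -0.078, 0.1238], 0.71)]
bolt_left [[[305.3, 178.9], [305.2, 180.9]], [[108.9, -2.2], [112.7, 0.9]]]
bolt_middle [[[275.5, 186.8], [275.4, 188.8]], [[233.3, -2.6], [233.9, 0.5]]]
bolt_right [[[243.8, 195.1], [243.8, 197.2]], [[357.8, -3.1], [355.2, 0.0]]]
t 22.2 pos [0.4962 0.0055 0.2266] rot [-1.80e+02  3.00e-02 -5.01e+00] F [ 0.54 -0.56  0.28] g 0.006
shift now [-0.4937  0.0488  0.2269]
```

View pics/cmp.png

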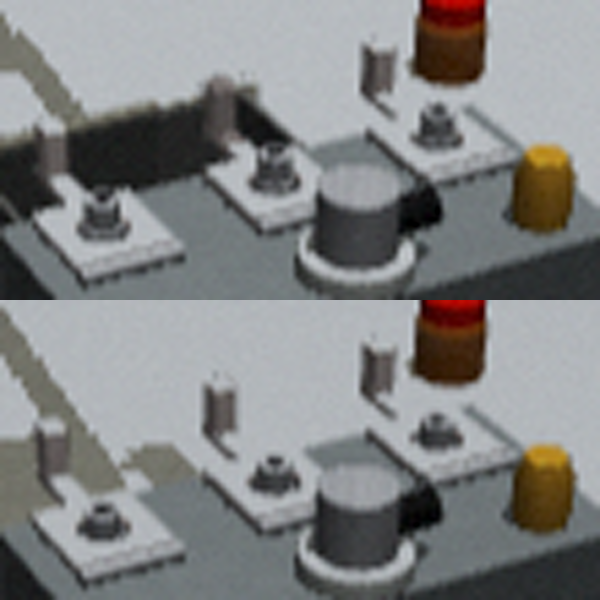

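Run:
```python
from h import *
s2=camera("side");cv2.imwrite("pics/side1.png",s2)
for cam,A,B in(("scene",cv2.imread("pics/scene0.png"),cv2.imread("pics/scene1.png")),("side",cv2.imread("pics/side0.png"),s2)):
    for n,y in(("left",.09),("mid",0),("right",-.09)):
        p=np.round(project(cam,W([-.01,y,.134]))[0]).astype(int)
        print(cam,n,p)
        for X in(A,B):
            g=cv2.cvtColor(X,6)[p[1]-7:p[1]+9,p[0]-1:p[0]+2].mean(1);print("  ",g.round().astype(int).tolist())
```

```text
scene left [305 180]
   [35, 35, 104, 166, 185, 174, 107, 81, 102, 81, 63, 64, 84, 81, 125, 173]
   [32, 35, 99, 163, 182, 182, 181, 162, 97, 101, 99, 63, 62, 64, 118, 168]
scene mid [275 188]
   [151, 105, 56, 27, 23, 65, 57, 100, 105, 67, 64, 64, 85, 85, 113, 167]
   [182, 182, 181, 183, 182, 182, 181, 144, 65, 110, 110, 65, 63, 62, 101, 160]
scene right [244 196]
   [27, 29, 30, 32, 29, 61, 60, 76, 125, 101, 67, 68, 63, 97, 90, 148]
   [125, 115, 113, 113, 114, 114, 146, 167, 117, 66, 119, 105, 65, 64, 63, 143]
side left [215 210]
   [110, 115, 133, 152, 137, 97, 94, 114, 86, 61, 63, 73, 107, 147, 158, 145]
   [106, 111, 129, 149, 154, 143, 105, 95, 118, 88, 58, 77, 120, 148, 153, 140]
side mid [225 189]
   [111, 110, 119, 143, 138, 103, 94, 98, 74, 60, 66, 78, 126, 154, 155, 127]
   [107, 107, 115, 140, 152, 142, 105, 93, 104, 78, 53, 79, 129, 150, 151, 123]
side right [233 169]
   [159, 154, 133, 121, 133, 116, 105, 121, 91, 60, 62, 77, 113, 150, 155, 122]
   [154, 149, 127, 117, 138, 149, 130, 97, 97, 83, 61, 76, 122, 150, 150, 118]
```

Run:
```python
from h import *
c=cv2.imread("pics/c1.png")[:,:400];c=cv2.resize(c,(90,70),interpolation=cv2.INTER_AREA)
g=cv2.cvtColor(c,6)
print("mid at t16",g[35:51,14:17].mean(1).round().astype(int).tolist())
print("left at t16",g[27:43,44:47].mean(1).round().astype(int).tolist())
c=cv2.imread("pics/c1.png")[:,400:];c=cv2.cvtColor(cv2.resize(c,(90,70),interpolation=cv2.INTER_AREA),6)
print("side right t16",c[169-175-7+0 if 0 else 0:10,62:65].mean(1).round().astype(int).tolist())
for n in("w0","w6"):
    print(n,cv2.imread(f"pics/{n}.png").shape)
```

```text
mid at t16 [186, 188, 187, 174, 141, 94, 47, 52, 65, 59, 56, 56, 63, 65, 101, 162]
left at t16 [67, 68, 68, 67, 67, 65, 67, 63, 61, 67, 63, 57, 54, 59, 84, 125]
side right t16 [161, 166, 137, 108, 115, 125, 125, 125, 126, 126]
w0 (384, 512, 3)
w6 (384, 512, 3)
```

Run:
```python
from h import *
goal(W([-.065,-.09,.19]),-5)
for c in("side","scene"):
  for y in(.09,0,-.09):
    q=project(c,[W([-.01,y,.1375]),W([-.01,y,.1315])]);print(c,np.round(q[1]-q[0],2))
```

```text
t 22.25 pos [0.4961 0.0055 0.2267] rot [-1.80e+02  3.00e-02 -5.01e+00] F [-0.23 -0.01  0.13] g 0.005
turn(tool rotvec deg) [-0.    0.03 -0.01]
shift after turn [0.0953 0.0729 0.0367]
shift now [0.0953 0.0729 0.0367]
side [0.06 1.32]
side [0.03 1.33]
side [0.   1.33]
scene [-0.14  1.97]
scene [-0.06  2.01]
scene [0.03 2.05]
```

Request:
arm_command(
  steps=[
    [[0,0.02,0],[0,0,0],0],
    [[0,0.035,0],[0,0,0],0],
    [[0,0.03,0],[0,0,0],0],
    [[0,0.015,0],[0,0,0],0],
    [[0,0,0],[0,0,0],0],
  ],
)

```text
t: 22.67
eef_pos: [0.4872, -0.097, 0.2269]
ee_rot: [179.9, -0.0, -5.2]
force: [0.7, 0.2, 0.2]
grip_width: 0.317
gripper_force: 0.0
```

```bash
cat > m.py <<'E'
from h import *
# sub-pixel drop of each bolt head against the first pictures
for cam in("side","scene"):
    A=cv2.cvtColor(cv2.imread(f"pics/{cam}0.png"),6).astype(float);B=cv2.cvtColor(camera(cam),6).astype(float)
    for n,y in(("left",.09),("mid",0),("right",-.09)):
        p=np.round(project(cam,W([-.01,y,.134]))[0]).astype(int);o=[]
        for X in(A,B):
            g=X[p[1]-7:p[1]+9,p[0]-1:p[0]+2].mean(1);o.append(g.round().astype(int).tolist())
        print(cam,n,o[0],o[1])
goal([0,0,0])
E
python3 m.py
```

```text
side left [110, 115, 133, 152, 137, 97, 94, 114, 86, 61, 63, 73, 107, 147, 158, 145] [106, 108, 128, 146, 152, 141, 103, 94, 115, 87, 58, 77, 118, 145, 152, 139]
side mid [111, 110, 119, 143, 138, 103, 94, 98, 74, 60, 66, 78, 126, 154, 155, 127] [106, 105, 113, 138, 151, 140, 104, 91, 104, 77, 53, 79, 127, 150, 148, 122]
side right [159, 154, 133, 121, 133, 116, 105, 121, 91, 60, 62, 77, 113, 150, 155, 122] [152, 147, 126, 116, 138, 147, 129, 97, 95, 82, 60, 76, 122, 147, 147, 117]
scene left [35, 35, 104, 166, 185, 174, 107, 81, 102, 81, 63, 64, 84, 81, 125, 173] [33, 34, 101, 162, 181, 181, 181, 163, 99, 102, 99, 64, 64, 64, 119, 166]
scene mid [151, 105, 56, 27, 23, 65, 57, 100, 105, 67, 64, 64, 85, 85, 113, 167] [181, 181, 181, 181, 183, 181, 182, 145, 65, 109, 110, 64, 62, 63, 99, 159]
scene right [27, 29, 30, 32, 29, 61, 60, 76, 125, 101, 67, 68, 63, 97, 90, 148] [180, 181, 181, 182, 182, 181, 182, 173, 115, 65, 119, 105, 64, 66, 64, 144]
t 22.77 pos [ 0.4871 -0.0942  0.2268] rot [-1.7997e+02  2.0000e-02 -5.1000e+00] F [-0.35 -0.07 -0.15] g 0.399
shift now [-0.4935 -0.0504  0.227 ]
```

Request:
arm_command(
  steps=[
    [[0.03,-0.01,0],[0,0,0],0],
    [[0.03,-0.01,0.007],[0,0,0],0],
    [[0.025,-0.006,0.015],[0,0,0],0],
    [[0.01,0,0.014],[0,0,0],0],
    [[0,0,0],[0,0,0],0],
  ],
)

```text
t: 23.18
eef_pos: [0.5845, -0.0741, 0.1876]
ee_rot: [-179.9, 0.2, -4.9]
force: [-0.7, 0.5, -0.6]
grip_width: 0.502
gripper_force: 0.0
```

Run:
```python
from h import *
look("side",["fin_right"]);look("scene",["fin_right"])
w=camera("wrist");cv2.imwrite("pics/w7.png",w);g=cv2.cvtColor(w,6)
print("fin px",np.round(project("wrist",W([-.065,-.09,.148]))), "mid fin",np.round(project("wrist",W([-.065,0,.148]))))
goal(W([-.065,-.09,.127]),-5)
```

```text
fin_right [([0.6318, -0.0754, 0.1249], 0.59)]
fin_right [([0.6354, -0.0829, 0.1231], 0.7)]
fin px [[256. 213.]] mid fin [[128. 214.]]
t 23.43 pos [ 0.5838 -0.076   0.1921] rot [ 1.7999e+02 -7.0000e-02 -4.9800e+00] F [-0.11  0.    0.25] g 0.5
turn(tool rotvec deg) [ 0.01 -0.07  0.02]
shift after turn [ 0.0009 -0.0006  0.0651]
shift now [ 0.0008 -0.0006  0.0651]
```

Run:
```python
from h import *
g=cv2.cvtColor(cv2.imread("pics/w7.png"),6)
print("cols 200-312 step4");
for r in range(186,244,6): print(r,g[r,200:314:4].tolist())
```

```text
cols 200-312 step4
186 [161, 160, 138, 164, 163, 164, 163, 142, 141, 148, 160, 160, 160, 160, 161, 161, 154, 161, 161, 161, 160, 160, 161, 164, 163, 164, 139, 137, 161]
192 [164, 139, 135, 135, 136, 136, 137, 138, 137, 137, 164, 164, 162, 162, 161, 162, 161, 164, 164, 164, 137, 146, 157, 70, 96, 135, 134, 134, 128]
198 [134, 133, 135, 135, 136, 135, 135, 137, 137, 135, 133, 135, 129, 71, 70, 71, 72, 134, 133, 134, 134, 134, 43, 55, 54, 103, 134, 133, 129]
204 [167, 157, 133, 135, 135, 134, 133, 134, 136, 134, 132, 132, 119, 107, 110, 128, 78, 134, 134, 134, 134, 133, 137, 60, 100, 134, 134, 137, 157]
210 [136, 133, 133, 133, 136, 135, 134, 135, 134, 134, 134, 133, 121, 134, 131, 130, 99, 136, 135, 134, 135, 135, 133, 133, 134, 134, 132, 137, 160]
216 [126, 128, 158, 141, 128, 134, 130, 131, 133, 138, 132, 129, 118, 131, 130, 129, 99, 131, 127, 130, 126, 125, 128, 124, 129, 125, 125, 164, 160]
222 [51, 48, 52, 51, 108, 151, 122, 129, 132, 129, 129, 127, 130, 124, 126, 120, 134, 123, 130, 132, 123, 122, 128, 129, 122, 48, 52, 46, 80]
228 [54, 53, 53, 14, 86, 142, 121, 134, 133, 132, 133, 132, 129, 128, 133, 129, 126, 126, 129, 126, 130, 126, 132, 125, 120, 17, 54, 53, 53]
234 [53, 52, 44, 14, 64, 131, 126, 128, 131, 129, 132, 129, 132, 123, 126, 126, 130, 131, 127, 127, 128, 127, 123, 128, 90, 15, 44, 54, 53]
240 [53, 55, 12, 14, 48, 128, 124, 129, 132, 126, 132, 130, 136, 126, 127, 123, 128, 123, 127, 129, 126, 127, 126, 122, 58, 16, 14, 57, 54]
```

Request:
arm_command(
  steps=[
    [[0.0025,0,0.02],[0,0,0],0],
    [[0,0,0.025],[0,0,0],0],
    [[0,0,0.015],[0,0,0],0],
    [[0,0,0.005],[0,0,0],0],
    [[0,0,0],[0,0,0],-1],
  ],
  newtons=15,
)

```text
t: 23.85
eef_pos: [0.5856, -0.0765, 0.1256]
ee_rot: [-180.0, 0.1, -5.0]
force: [-0.2, -0.4, -0.3]
grip_width: 0.462
gripper_force: 0.0
```

Request:
arm_command(
  steps=[
    [[0,0,0],[0,0,0],-1],
    [[0,0,0],[0,0,0],-1],
    [[0,0,0],[0,0,0],-1],
    [[0,0,0],[0,0,0],-1],
    [[0,0,0],[0,0,0],-1],
  ],
)

```text
t: 24.27
eef_pos: [0.5869, -0.0765, 0.1267]
ee_rot: [-180.0, -0.1, -5.0]
force: [2.1, 2.8, 0.9]
grip_width: 0.127
gripper_force: 15.0
```

Request:
arm_command(
  steps=[
    [[0,0,0],[0,0,0],-1],
    [[0,0,0],[0,0,0],-1],
    [[0,0,0],[0,0,0],-1],
    [[0,0,0],[0,0,0],-1],
    [[0,0,0],[0,0,0],-1],
  ],
)

```text
t: 24.68
eef_pos: [0.5869, -0.0764, 0.1264]
ee_rot: [-180.0, -0.1, -5.0]
force: [0.0, 2.2, 5.1]
grip_width: 0.13
gripper_force: 15.0
```

Run:
```python
from h import *
goal(W([-.065,-.09,.127]),-5)
```

```text
t 24.68 pos [ 0.5869 -0.0764  0.1264] rot [-1.7999e+02 -6.0000e-02 -4.9900e+00] F [0.04 2.15 5.08] g 0.13
turn(tool rotvec deg) [-0.01 -0.06  0.01]
shift after turn [-0.0023 -0.0008 -0.0006]
shift now [-0.0023 -0.0008 -0.0006]
```

Request:
arm_command(
  steps=[
    [[0.0024,0,-0.0088],[0,0,0],-1],
    [[0.0033,0,-0.0085],[0,0,0],-1],
    [[0.0042,0,-0.0081],[0,0,0],-1],
    [[0,0,0],[0,0,0],-1],
    [[0,0,0],[0,0,0],-1],
  ],
)

```text
t: 25.1
eef_pos: [0.5964, -0.0773, 0.1521]
ee_rot: [-180.0, 0.0, -5.0]
force: [-3.8, 3.4, 2.8]
grip_width: 0.128
gripper_force: 15.0
```

```bash
python3 - <<'E'
from h import *
look("scene",["bolt_left","bolt_middle","bolt_right","cap_right","fin_right"],"scene2");look("wrist",["fin_right","cap_right"])
goal([0,0,0])
E
python3 m.py | grep right
```

```text
bolt_left [([0.6588, 0.0974, 0.1313], 0.52)]
bolt_middle [([0.6394, -0.0794, 0.1322], 0.5), ([0.6502, 0.0053, 0.1291], 0.44)]
bolt_right []
cap_right [([0.6405, -0.0778, 0.1285], 0.73), ([0.5687, 0.4191, 0.0534], 0.72)]
fin_right [([0.6378, -0.0815, 0.1314], 0.63)]
fin_right [([0.6375, -0.0777, 0.1332], 0.73), ([0.6408, -0.0803, 0.1287], 0.61)]
cap_right [([0.6375, -0.0748, 0.1313], 0.68)]
t 25.55 pos [ 0.5961 -0.0773  0.1514] rot [-1.7998e+02  3.0000e-02 -5.0000e+00] F [-3.74  3.24  3.39] g 0.13
shift now [-0.6005 -0.025   0.1517]
side right [159, 154, 133, 121, 133, 116, 105, 121, 91, 60, 62, 77, 113, 150, 155, 122] [67, 72, 69, 70, 77, 101, 108, 96, 105, 107, 138, 166, 165, 116, 75, 66]
scene right [27, 29, 30, 32, 29, 61, 60, 76, 125, 101, 67, 68, 63, 97, 90, 148] [185, 186, 187, 187, 187, 185, 151, 113, 78, 67, 122, 109, 68, 95, 159, 186]
```

Request:
arm_command(
  steps=[
    [[0.005,0,-0.0076],[0,0,0],-1],
    [[0.0058,0,-0.0071],[0,0,0],-1],
    [[0.0064,0,-0.0064],[0,0,0],-1],
    [[0,0,0],[0,0,0],-1],
    [[0,0,0],[0,0,0],-1],
  ],
)

```text
t: 26.07
eef_pos: [0.6149, -0.0789, 0.1734]
ee_rot: [-180.0, -0.1, -5.0]
force: [-0.6, 4.6, 1.5]
grip_width: 0.132
gripper_force: 15.0
```

Request:
arm_command(
  steps=[
    [[0.0071,0,-0.0057],[0,0,0],-1],
    [[0.0077,0,-0.0049],[0,0,0],-1],
    [[0.0081,0,-0.0041],[0,0,0],-1],
    [[0,0,0],[0,0,0],-1],
    [[0,0,0],[0,0,0],-1],
  ],
)

```text
t: 26.48
eef_pos: [0.6368, -0.0808, 0.1872]
ee_rot: [-180.0, -0.1, -5.0]
force: [0.1, 3.2, -0.1]
grip_width: 0.13
gripper_force: 15.0
```

Run:
```python
from h import *
look("scene",["cap_right","fin_right","cap_left","cap_middle","drawer_handle"],"scene3");look("wrist",["fin_right","cap_right"])
goal([0,0,0])
s=state();p=s["eef_pos"]+[0,0,.011];h=W([.02,-.09,.1195]);c=W([-.98,-.09,.1195])-h
v=p-h;print("grasp pt angle deg",np.degrees(np.arctan2(v[2],v@c)),"r",np.hypot(v[2],v@c),s["gripper_force"])
```

```text
cap_right [([0.6482, -0.0828, 0.1431], 0.6)]
fin_right [([0.6498, -0.0827, 0.1381], 0.69)]
cap_left [([0.6558, 0.0997, 0.1252], 0.77), ([0.6386, 0.0066, 0.1233], 0.24)]
cap_middle [([0.6419, 0.0063, 0.1231], 0.57)]
drawer_handle []
fin_right [([0.6474, -0.0793, 0.1488], 0.95)]
cap_right [([0.6484, -0.0798, 0.1475], 0.59)]
t 26.93 pos [ 0.6364 -0.0808  0.187 ] rot [-1.7998e+02 -1.0000e-02 -5.0000e+00] F [ 1.58  5.08 -2.55] g 0.127
shift now [-0.6411 -0.025   0.1869]
grasp pt angle deg 67.20004470040371 r 0.0851554297640975 15.000059455633163
```

Request:
arm_command(
  steps=[
    [[0,0,0],[0,0,0],-1],
    [[0,0,0],[0,0,0],-1],
    [[0,0,0],[0,0,0],-1],
    [[0,0,0],[0,0,0],-1],
    [[0,0,0],[0,0,0],-1],
  ],
)

```text
t: 27.35
eef_pos: [0.6364, -0.0808, 0.187]
ee_rot: [-180.0, -0.0, -5.0]
force: [0.8, 4.0, -2.6]
grip_width: 0.127
gripper_force: 15.0
```

```bash
python3 -c "
from bench import *
print(hand_in())"
```

```text
the job is handed in; nothing more can be done
None
```

The job is handed in, with the eyepiece in the shut drawer, the bolts tapped left to right and the right cap held about 54° open. However, I could not tell for certain which bolt is the loose one: in the pictures all three heads sank about 5–6 mm under my taps, so I chose the right one, which seemed to sink furthest, by a margin close to the measuring error.

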